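# Scrape the griddle clean

## Robot

A 7-joint arm with a two-finger parallel gripper is mounted at the origin on a cart in front of the work surface, level with it; the furniture and walls round the work are solid. World frame = base frame: x ahead of the robot, y to its left, z up, the work surface at z = 0. Lengths are in m, angles in rad, forces in N, time in s.
With the tool pointing down it reaches from about 0.4 to 0.85 m from the base axis. Payload 10.4 kg.
Tool frame: the origin (TCP) lies between the finger pads; the fingertips stand manip.nose_length ahead of it and the grasp point (between the pads) is the TCP (manip.nose_length is the distance from the TCP to the fingertips, in m); y points along the fingers, z is the direction in which the jaws open and shut, and the axes are right-handed (so a half turn about y gives the same grasp; the last joint's range is limited). The gripper opens to 87 mm and grips with 3 to 60 N. Pads are 19 mm wide; open, the fingers measure 117 mm over their backs; the gripper's body (75 mm by 190 mm) begins 51 mm behind the grasp point.
Start: joints at [-1.313, 0.332, -0.065, 1.46, 0.022, 1.35, -0.088], TCP at [0.173, 0.601, 0.242] pointing down, gripper open.
Joint ranges: [-2.6, 2.6], [-0.5, 2.12], [-1.47, 1.34], [0.16, 2.42], [-1.27, 4.41], [0.06, 2.06], [-2.6, 2.6]. Speed limits (rad/s): [2.22, 2.22, 2.79, 2.79, 3.14, 3.14, 3.14].

## Interface

Orientations are given as a unit quaternion [w, x, y, z].
In Python, from bench import manip gives the robot as it stands.
- The arm moves only by the tool arm_command, never from a script. Its argument "deltas" is text: rows parted by semicolons, each of 7 numbers parted by spaces: the shift along the tool's x, y, z in mm, then the turn, a rotation vector about the tool's x, y, z in rad, then the closure, from -1 (fully open) to 1 (shut). A call has 1 to 10 rows; each row shifts and turns the pose as measured when the row begins, along the tool's axes as they then stand; what a row does not reach is not made up. A row lasts 1/12 s, in which the tool goes at most 41.7 mm and 7.16 degrees, less where a joint would pass 70% of its speed; a pose out of reach is approached as far as the arm can. A call with a gripper value outside its range is refused whole. The fingers move at their own pace and stop on an object; the grip force is fixed at half the most. Time passes only in rows, so rows that do not move let the fingers close. It gives the time, the measured TCP pose, the force and the opening at its end, in the units of the state.
- manip.get_state(): the state, without advancing time (a new reading comes with each control period).
- manip.grab_frame(name): name is "scene" or "top"; returns a dict with "pixels" (384x512x3 uint8, red, green, blue), "depth" (384x512 float32, m along the optical axis (not along the pixel's ray), 0 where there is no reading), "mtx" (3x3 intrinsics, pixels), "rvec" (rotation vector, rad) and "tvec" (3), from world to camera coordinates, as OpenCV has them. Camera axes: x right, y down, z forward; pixel columns grow to the right and rows downward; lengths in m; the calibration is good to about 2 mm. A picture is of the moment at which its call begins.
- manip.sign_off(): hands the job in, once; it reports no verdict.
The state is a dict: "clock": time; "joint_positions": joint angles; "joint_vel": joint speeds; "joint_efforts": joint torques, N m; "tcp_pos": TCP position; "tcp_rot": TCP orientation; "force": force on the tool from outside, world axes, zero at the start; "moment": the same for the moment, N m; "opening": opening from 0.0 (shut) to 1.0 (fully open).
Only numpy, scipy, OpenCV 4.12 (cv2) and the standard library are available. Lean on these libraries where they do the work, as an engineer would, in place of code of your own. Each camera call takes 0.05 s, during which the arm holds its last target.

## Task

Three burnt pieces of crispbread lie on the griddle. Pick up the scraper block, set it on the plate behind them and sweep all three over the open front edge so that they lie in the catch tray, touching the pieces with nothing but the scraper. Then stand the scraper upright on the middle of the iron trivet and leave the other things where they are.

Things in the scene. Friction and masses are not known exactly. Their poses are not given: they have to be found in the camera images.
- griddle: Black griddle plate with steel walls on three sides and a catch tray in front, one fixed piece. Origin: on the stove top (z = 0) under the plate's centre. Own x points to the closed rear wall; yaw within 15 degrees of straight ahead. The walls are 6 mm thick with tops at z = 74 mm; outside width 202 mm. A low wire handle at z = 51 mm stands out behind to x = 122 mm.
- plate (a point): Centre of the flat plate's top, 57 mm above the stove; axes as the griddle's. The clear plate runs from x = -95 mm (open front edge, no wall, towards the robot) to x = +95 mm (rear wall) and from y = -95 to +95 mm (side walls). Pieces are swept along -x over the open edge.
- tray (a point): Centre of the floor of the aluminium catch tray, which lies in front of and below the open edge; axes as the griddle's. Lies at x = -144.5 mm, z = 11 mm in the griddle's frame. Inside it is clear for 49.5 mm either way in x and 98 mm either way in y. Front wall 35 mm high above the floor, side walls 30 mm; the plate's top is 46 mm above the floor.
- scraper: Scraper block standing upright, loose, about 0.35 kg: steel foot 30 mm (own x) x 120 mm (own y) x 24 mm high; above it a wooden grip 26 mm thick (own x), 80 mm wide (own y), from z = 38 to 104 mm, with rounded edges. Origin: centre of the underside; z up. The same front and back. It is taken from above by the grip across its thickness.
- trivet: Black iron openwork trivet with spokes, 130 x 144 mm, 20 mm high, fixed on the stove top on the other side of the griddle from the scraper. Origin: centre of its underside; its spokes and rim form a nearly level top at z = 19 to 20 mm, on which the scraper can stand in any direction.
- crust_0: Burnt brown rigid piece of crispbread lying flat on the plate, about 40 mm (own x) x 60 mm (own y) x 10 mm thick, loose, 30 g. Origin: centre of its underside.
- crust_1: Burnt brown rigid piece of crispbread lying flat on the plate, about 40 mm (own x) x 60 mm (own y) x 10 mm thick, loose, 30 g. Origin: centre of its underside.
- crust_2: Burnt brown rigid piece of crispbread lying flat on the plate, about 40 mm (own x) x 60 mm (own y) x 10 mm thick, loose, 30 g. Origin: centre of its underside.
- tin_spice: Bystander: small round lidded tin, 49 mm across, 72 mm high. Origin: centre of its underside.
- tin_cup: Bystander: grey tin cup with a strap handle, 68 x 88 mm, 62 mm high. Origin: under its middle.
Mind the look-alikes: they are no part of the job. What is shaped like the crust_2 but turquoise is not meant.

How it is judged:
On the way, in this order (a step that is already met when the one before it is completed fails the run):
1. the held scraper is down on the griddle plate (foot within 8 mm of it) (x of scraper in the frame of griddle between -0.095 and 0.095 m and y of scraper in the frame of griddle between -0.095 and 0.095 m and z of scraper in the frame of griddle between 0.052 and 0.065 m and contact force between the fingers and scraper above 1 N), for 0.1 s.
2. all three pieces lie in the catch tray (x of crust_0 in the frame of griddle between -0.194 and -0.095 m and y of crust_0 in the frame of griddle between -0.098 and 0.098 m and z of crust_0 in the frame of griddle between 0.002 and 0.055 m and x of crust_1 in the frame of griddle between -0.194 and -0.095 m and y of crust_1 in the frame of griddle between -0.098 and 0.098 m and z of crust_1 in the frame of griddle between 0.002 and 0.055 m and x of crust_2 in the frame of griddle between -0.194 and -0.095 m and y of crust_2 in the frame of griddle between -0.098 and 0.098 m and z of crust_2 in the frame of griddle between 0.002 and 0.055 m), for 0.2 s.
At the end, for the whole second after the job is handed in: The origins of all three pieces lie inside the catch tray (griddle x -194 to -95 mm, y within 98 mm, below z = 55 mm), at rest; the scraper stands released and at rest on the trivet, its centre within 35 mm of the trivet's and upright within 0.15 rad (all of step 2 and horizontal distance between scraper and trivet below 0.035 m and z of scraper in the frame of trivet between 0.012 and 0.028 m and angle between scraper's own z axis and vertical below 0.15 rad and linear speed of each of scraper, crust_0, crust_1, crust_2 below 0.02 m/s and contact force between the fingers and scraper below 0.1 N); the robot touches nothing.
It fails at once if a piece is touched by the robot itself (over 0.5 N) (contact force between any of the fingers, the arm and crust_0 above 0.5 N or contact force between any of the fingers, the arm and crust_1 above 0.5 N or contact force between any of the fingers, the arm and crust_2 above 0.5 N).
It fails at once if the spice tin or the tin cup is moved by more than 20 mm (distance of any of tin_spice, tin_cup from where it was at the start of the episode above 0.02 m).
It also fails if it takes over 61 s, if anything falls off the work surface, if the arm or the gripper's body presses on something with over 40 N, if the wrist force passes 120 N, or if a joint passes its speed limit or range.

## Working session

There is one attempt and no reset: what is moved stays moved. The work goes in short steps, Python scripts to look and compute and a tool call to move; the robot and the scene stay as the last step left them, time stands still between calls to the robot, and variables do not carry over. Pictures are saved under pics/ and viewed, and the job is handed in when it is done.

Besides the shell and the picture viewer there is one more tool, called after "Request:" as name(argument=value, ...) on one line, values as JSON. arm_command: Moves the arm, as the interface text tells. Its arguments: {"type":"object","properties":{"deltas":{"type":"string"}},"required":["deltas"]}

```bash
mkdir -p pics; ls; python3 - <<'E'
from bench import manip
import cv2, numpy as np
s=manip.get_state(); print(s, manip.nose_length)
for n in("scene","top"):
    f=manip.grab_frame(n); np.savez(f"pics/{n}0.npz",**f)
    cv2.imwrite(f"pics/{n}0.png",cv2.resize(f["pixels"][:,:,::-1],(768,576)))
    R=cv2.Rodrigues(f["rvec"])[0]; print(n,f["mtx"].tolist(),(-R.T@f["tvec"].ravel()),R.tolist())
E
```

```text
pics
{'clock': 0.0, 'joint_positions': array([-1.31261603,  0.33292257, -0.06471797,  1.46093625,  0.02159304,
        1.34992322, -0.08851745]), 'joint_vel': array([-1.88789831e-03, -1.77423119e-04, -1.15940313e-03,  2.01163431e-04,
        1.02156047e-03,  7.06218953e-05,  7.06614989e-04]), 'joint_efforts': array([-1.02294023e-03, -6.23246741e+01,  2.40848854e-02, -3.89903426e+01,
       -6.13569003e-02,  3.97908222e-02,  1.22371762e-04]), 'tcp_pos': array([0.17308157, 0.60017288, 0.24072473]), 'tcp_rot': array([-0.69962518,  0.70067609, -0.09899251,  0.09888431]), 'force': array([ 0.21593555, -0.78213676, -0.42856724]), 'moment': array([-0.01093268, -0.00363885,  0.01701731]), 'opening': 0.9966456491133064} 0.019
scene [[472.8748516011954, 0.0, 253.99130252987243], [0.0, 472.8748516011954, 196.84187200358858], [0.0, 0.0, 1.0]] [0.01173413 0.97869124 0.73997138] [[-0.8962423175186905, -0.4435642448942721, 0.000684792012857427], [-0.22885850369706678, 0.46109573854185026, -0.8573298695275267], [0.3799651215233661, -0.7685320296187534, -0.5147669626887621]]
top [[351.70540294969766, 0.0, 258.35055773810564], [0.0, 351.70540294969766, 193.51161948414304], [0.0, 0.0, 1.0]] [0.31170061 0.00290684 0.98361865] [[0.0021512953825361114, -0.9999976622258155, -0.00021787859080305005], [-0.9833575114543696, -0.002075915499298975, -0.18166919177755186], [0.18166831477846163, 0.0006050766422713988, -0.9833596784939937]]
```

View pics/scene0.png

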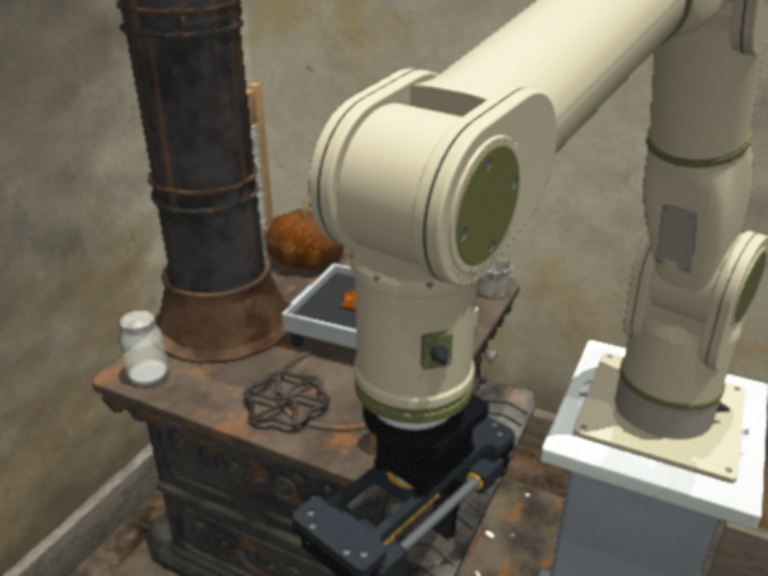

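View pics/top0.png

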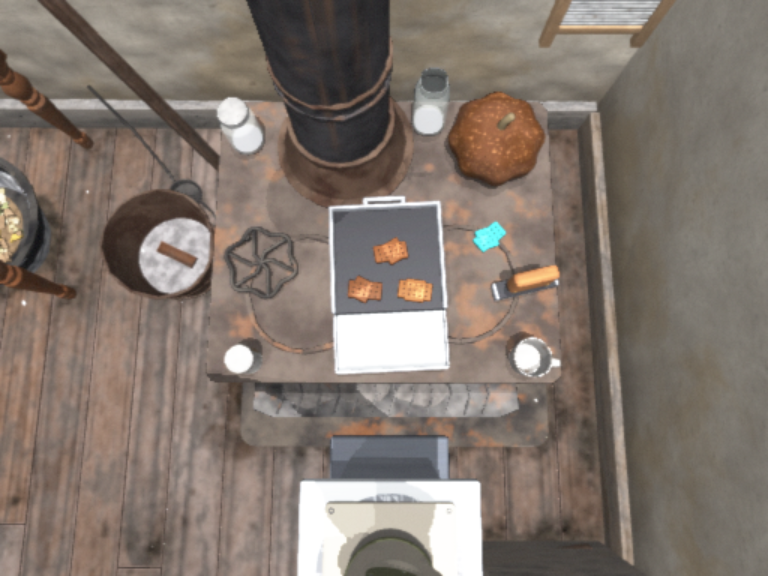

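In the enlarged top view (768x576), the three brown crusts are at (391,251), (365,289) and (415,290), and the turquoise look-alike at (489,237) is not meant. The scraper, with its orange grip and steel foot, is at (528,282). It could be confused with the brown block in the bucket at (177,255), which is off the stove. The trivet is at (261,263), the cup at (533,356) and the spice tin at about (240,358), with the jars at the back. The scene view is mostly blocked by the arm.

```bash
cat > h.py <<'E'
import numpy as np, cv2
def load(p): return dict(np.load(p))
def cloud(f):
    K=f["mtx"];R=cv2.Rodrigues(f["rvec"])[0];t=f["tvec"].ravel();d=f["depth"]
    v,u=np.indices(d.shape); P=np.stack([(u-K[0,2])/K[0,0]*d,(v-K[1,2])/K[1,1]*d,d],-1)
    W=(P-t)@R; W[d<=0]=np.nan; return W
def rect(xy):
    r=cv2.minAreaRect((np.asarray(xy)*1000).astype(np.float32)); return np.round(r[0],1),np.round(r[1],1),round(r[2],1)
E
python3 - <<'E'
from h import *
f=load("pics/top0.npz");W=cloud(f);px=f["pixels"];hsv=cv2.cvtColor(px,cv2.COLOR_RGB2HSV)
cv2.imwrite("pics/crop0.png",cv2.resize(px[120:260,130:390,::-1],None,fx=3,fy=3,interpolation=cv2.INTER_CUBIC))
# 512 coords = 768/1.5
def box(u0,u1,v0,v1):
    m=np.zeros(px.shape[:2],bool);m[v0:v1,u0:u1]=1;return m
z=W[...,2]
def rep(n,m):
    P=W[m&np.isfinite(z)]; print(n,len(P),'z',np.round(np.percentile(P[:,2],[5,50,95]),4),'rect',*rect(P[:,:2]))
inb=box(215,302,130,255)
rep('gwalls z.068-.08',inb&(z>.068)&(z<.082))
brown=(hsv[...,1]>110)&(hsv[...,0]<22)&(hsv[...,2]>60)&box(225,292,145,205)
n,l,st,c=cv2.connectedComponentsWithStats(brown.astype(np.uint8))
for i in range(1,n):
    if st[i,4]>30: print(c[i]);rep('crust',l==i)
rep('plate',box(225,290,145,200)&~brown)
rep('grip',box(320,380,165,205)&(z>.09)&(z<.115))
rep('foot',box(320,380,165,205)&(z>.018)&(z<.03))
rep('trivet',box(145,205,145,205)&(z>.012)&(z<.03))
rep('cup',box(335,380,220,255)&(z>.05)&(z<.07))
rep('tin',box(145,178,225,255)&(z>.06)&(z<.08))
rep('tray',box(228,295,212,242)&(z<.03))
rep('stove',box(300,325,200,215))
E
```

```text
gwalls z.068-.08 562 z [0.0684 0.0719 0.0749] rect [544.2   5.3] [194.9 202.1] 3.0
[260.16546763 167.41366906]
crust 278 z [0.0626 0.0653 0.0681] rect [552.   -0.6] [41.6 60. ] 21.8
[242.71785714 192.73571429]
crust 279 z [0.063  0.0655 0.0684] rect [482.6  44.2] [59.9 40.7] 72.9
[276.07746479 193.17605634]
crust 283 z [0.0627 0.0655 0.0685] rect [482.5 -44. ] [58.8 38.5] 80.7
plate 2747 z [0.0529 0.0557 0.0588] rect [543.5   7.6] [176.4 153.6] 90.0
grip 303 z [0.095  0.1014 0.1046] rect [ 501.3 -250.6] [25.9 79. ] 13.1
foot 184 z [0.0213 0.0263 0.0292] rect [ 501.5 -251.3] [ 31.5 120.2] 12.9
trivet 741 z [0.0139 0.0174 0.0205] rect [544.9 242.7] [128.1 142.3] 45.8
cup 122 z [0.0508 0.0582 0.0617] rect [ 363.7 -251. ] [69.9 66.3] 36.0
tin 297 z [0.0651 0.0692 0.0721] rect [360.8 260.1] [46.4 48.3] 0.4
tray 2002 z [0.0067 0.0097 0.0126] rect [399.2  -4.3] [ 80.8 184.5] 0.1
stove 373 z [-0.0059 -0.003   0.0001] rect [ 455.7 -148.6] [69.3 40.8] 89.6
```

View pics/crop0.png

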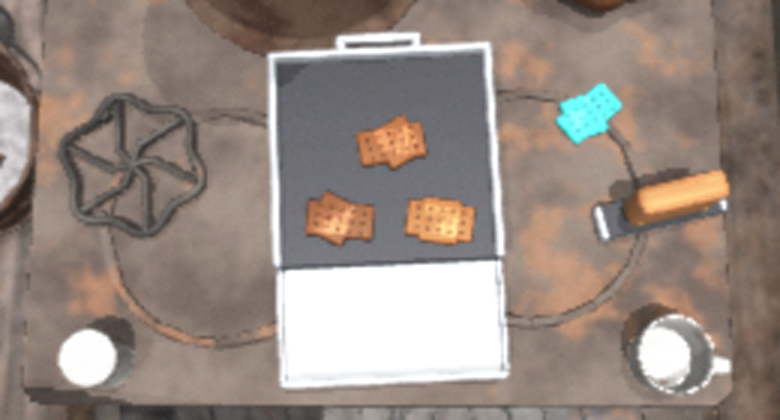

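The close crop confirms the choice: brown crusts at crop pixels (392,143), (340,218) and (440,220), and the turquoise piece off the griddle at (590,112). The measured sizes agree with the given ones: foot 31x120, grip 26x79, crusts about 40x60, trivet 128x142. Next I check the pipe clearance and set up a move planner.

```bash
cat >> h.py <<'E'
from scipy.spatial.transform import Rotation as Ro
G=np.array([0.541,0.0052]);GY=0.052
def g2w(x,y): c,s=np.cos(GY),np.sin(GY); return G+np.array([c*x-s*y,s*x+c*y])
def w2g(p): c,s=np.cos(GY),np.sin(GY); d=np.asarray(p)[:2]-G; return np.array([c*d[0]+s*d[1],-s*d[0]+c*d[1]])
def plan(pos,yaw,ref=None):
    """tool delta to world pos with tool y down, tool z along world yaw (mod pi)"""
    from bench import manip
    s=manip.get_state();q=s["tcp_rot"];R=Ro.from_quat([q[1],q[2],q[3],q[0]]).as_matrix()
    best=None
    for k in(0,np.pi):
        z=np.array([np.cos(yaw+k),np.sin(yaw+k),0]);y=np.array([0,0,-1.]);T=np.stack([np.cross(y,z),y,z],1)
        rv=Ro.from_matrix(R.T@T).as_rotvec()
        if best is None or np.linalg.norm(rv)<np.linalg.norm(best[0]): best=(rv,T)
    d=np.asarray(pos)-s["tcp_pos"]
    print("clk",round(s["clock"],2),"tcp",np.round(s["tcp_pos"]*1000,1),"op",round(s["opening"],3),"F",np.round(s["force"],1),"j",np.round(s["joint_positions"],2))
    print(" yaw",np.round(np.arctan2(R[1,2],R[0,2]),3),"tilt y",np.round(R[:,1],3)," rot(tool)",np.round(best[0],3)," shift now-axes mm",np.round(R.T@d*1000,1)," target-axes",np.round(best[1].T@d*1000,1))
E
python3 - <<'E'
from h import *
f=load("pics/top0.npz");W=cloud(f);z=W[...,2]
m=(z>.15)&(W[...,0]>.6)&(W[...,0]<.85)&(abs(W[...,1])<.25)
P=W[m]; 
for lo in(.15,.2,.25,.3,.4,.5): 
    Q=P[(P[:,2]>lo)&(P[:,2]<lo+.1)]
    if len(Q): print(lo,len(Q),Q[:,0].min(),Q[:,1].min(),Q[:,1].max())
for c in[(.552,-.0006),(.4826,.0442),(.4825,-.044)]: print(w2g(c)*1000)
print(g2w(.06,.033),g2w(.06,-.033))
plan([.5014,-.251,.25],.225)
E
```

```text
0.15 1256 0.6985296949175286 -0.09905142201986612 0.1661528561119633
0.2 1417 0.6969832357588659 -0.0018786988114120684 0.17665848347781998
0.25 1990 0.6969832357588659 -0.0018786988114120684 0.17883687946094723
0.3 2508 0.6972117588694255 -0.0016449176919715379 0.17883687946094723
0.4 3031 0.7004992064014672 0.0028187197601706243 0.1674939893172444
0.5 86 0.7014549424278174 0.060301307972915365 0.12268938489672443
[10.68366725 -6.36390242]
[-56.29397482  41.98271548]
[-60.97817299 -46.09286733]
[0.59920367 0.04127399] [ 0.60263413 -0.0246368 ]
clk 0.1 tcp [173.1 600.2 240.8] op 0.998 F [ 0.2  0.6 -0.1] j [-1.31  0.33 -0.06  1.46  0.02  1.35 -0.09]
 yaw 1.29 tilt y [-0.    -0.001 -1.   ]  rot(tool) [1.000e-03 1.065e+00 1.000e-03]  shift now-axes mm [ 551.3   -8.2 -727. ]  target-axes [903.   -9.2 130.1]
```

Plan: the pipe front is at x = 0.70 m. I'll sweep the right and middle pieces first at griddle y = -30, where the gripper body clears the pipe. The left piece gets a second sweep.

Request:
arm_command(deltas="35 0 0 0 0.106 0 -1;35 0 0 0 0.106 0 -1;35 0 0 0 0.106 0 -1;35 0 0 0 0.106 0 -1;35 0 0 0 0.106 0 -1;35 0 0 0 0.106 0 -1;35 0 0 0 0.106 0 -1;35 0 0 0 0.106 0 -1;35 0 0 0 0.106 0 -1;35 0 0 0 0.106 0 -1")

```text
clock: 0.93
tcp_pos: [0.4142, 0.3642, 0.2342]
tcp_rot: [-0.544, 0.551, -0.449, 0.447]
force: [0.2, -0.1, -0.3]
opening: 0.999
```

```bash
python3 -c "
from h import *
plan([.5014,-.251,.2],.225)"
```

```text
clk 0.93 tcp [414.2 364.2 234.2] op 0.999 F [ 0.2 -0.1 -0.3] j [-1.02  0.18  0.24  1.67 -0.05  1.31 -0.57]
 yaw 0.199 tilt y [-0.009 -0.006 -1.   ]  rot(tool) [ 0.01  -0.026  0.004]  shift now-axes mm [620.1  37.4 -36.1]  target-axes [619.1  34.2 -52.2]
```

Request:
arm_command(deltas="38 0 -3 0.001 -0.003 0 -1;38 0 -3 0.001 -0.003 0 -1;38 0 -3 0.001 -0.003 0 -1;38 0 -3 0.001 -0.003 0 -1;38 0 -3 0.001 -0.003 0 -1;38 0 -3 0.001 -0.003 0 -1;38 0 -3 0.001 -0.003 0 -1;38 0 -3 0.001 -0.003 0 -1;38 0 -3 0.001 -0.003 0 -1;38 0 -3 0.001 0 0 -1")

```text
clock: 1.77
tcp_pos: [0.4604, -0.0337, 0.2335]
tcp_rot: [-0.55, 0.553, -0.442, 0.443]
force: [1.4, -0.4, -0.5]
opening: 1.0
```

```bash
python3 -c "
from h import *
plan([.5014,-.251,.18],.225)"
```

```text
clk 1.77 tcp [460.4 -33.7 233.5] op 1.0 F [ 1.4 -0.4 -0.5] j [-0.65 -0.06  0.6   1.91  0.04  1.29  0.16]
 yaw 0.218 tilt y [-0.001 -0.004 -1.   ]  rot(tool) [ 0.002 -0.007  0.003]  shift now-axes mm [220.9  54.3  -6.9]  target-axes [221.   53.5  -8.5]
```

Request:
arm_command(deltas="36 0 -2 0 0 0 -1;36 0 -2 0 0 0 -1;36 0 -2 0 0 0 -1;36 0 -1 0 0 0 -1;36 0 -1 0 0 0 -1;25 10 0 0 0 0 -1;13 20 0 0 0 0 -1;0 10 0 0 0 0 -1;0 10 0 0 0 0 -1;0 0 0 0 0 0 -1")

```text
clock: 2.6
tcp_pos: [0.4963, -0.2687, 0.1821]
tcp_rot: [-0.547, 0.551, -0.444, 0.447]
force: [0.3, 0.7, 0.2]
opening: 1.004
```

```bash
python3 - <<'E'
from h import *
from bench import manip
plan([.5014,-.251,.07],.225)
f=manip.grab_frame("scene");cv2.imwrite("pics/scene1.png",cv2.resize(f["pixels"][:,:,::-1],(768,576)))
f=manip.grab_frame("top");cv2.imwrite("pics/top1.png",cv2.resize(f["pixels"][:,:,::-1],(768,576)))
E
```

```text
clk 2.6 tcp [ 496.3 -268.7  182.1] op 1.004 F [0.3 0.7 0.2] j [-0.29  0.3   0.84  1.74 -0.23  1.2   0.82]
 yaw 0.209 tilt y [-0.    -0.007 -1.   ]  rot(tool) [ 0.002 -0.016  0.007]  shift now-axes mm [-17.1 112.    8.8]  target-axes [-16.2 112.1   8.9]
```

View pics/scene1.png

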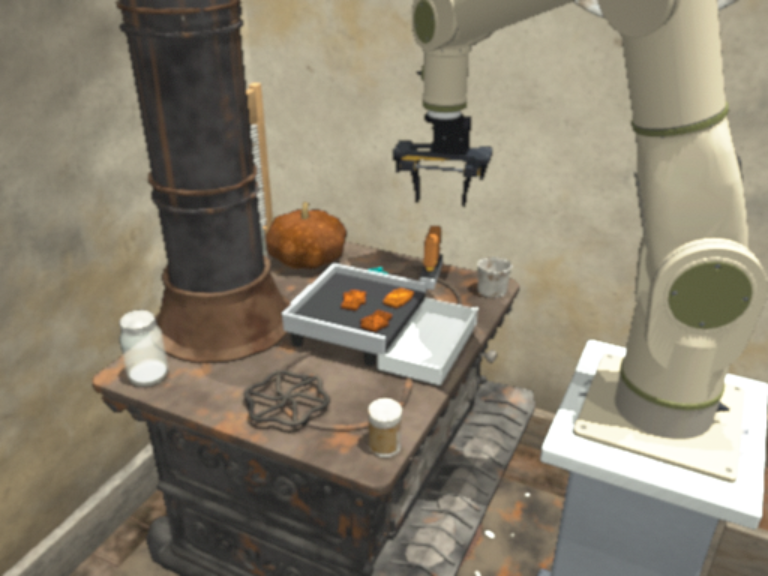

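The jaws at (440,180) open across the upright scraper grip at (433,245), as intended. The cup is at (493,277), clear of the fingers. I'll correct and descend.

Request:
arm_command(deltas="-8 5 4 0.002 -0.008 0.004 -1;-8 5 4 0 -0.007 0.003 -1;0 5 0 0 0 0 -1;0 0 0 0 0 0 -1")

```text
clock: 3.03
tcp_pos: [0.5044, -0.2457, 0.1702]
tcp_rot: [0.557, -0.552, 0.437, -0.44]
force: [-0.2, 0.6, 0.0]
opening: 1.003
```

```bash
python3 - <<'E'
from h import *
plan([.5014,-.251,.072],.225)
E
```

```text
clk 3.03 tcp [ 504.4 -245.7  170.2] op 1.003 F [-0.2  0.6  0. ] j [-0.32  0.3   0.82  1.77 -0.25  1.17  0.81]
 yaw 0.232 tilt y [ 0.008  0.003 -1.   ]  rot(tool) [-0.008  0.007 -0.001]  shift now-axes mm [ 4.6 98.2 -4.9]  target-axes [ 4.5 98.2 -4.1]
```

Request:
arm_command(deltas="3 10 -3 -0.004 0 0 -1;1 10 -1 0 0 0 -1;0 10 0 0 0 0 -1;0 10 0 0 0 0 -1;0 0 0 0 0 0 -1;0 0 0 0 0 0 -1")

```text
clock: 3.53
tcp_pos: [0.501, -0.2502, 0.1253]
tcp_rot: [0.556, -0.554, 0.438, -0.439]
force: [-0.0, -0.2, 0.7]
opening: 1.001
```

```bash
python3 - <<'E'
from h import *
plan([.5014,-.251,.072],.225)
E
```

```text
clk 3.53 tcp [ 501.  -250.2  125.3] op 1.001 F [-0.  -0.2  0.7] j [-0.28  0.36  0.8   1.81 -0.29  1.09  0.86]
 yaw 0.233 tilt y [ 0.003  0.002 -1.   ]  rot(tool) [-0.003  0.008 -0.001]  shift now-axes mm [ 0.9 53.3  0. ]  target-axes [ 0.9 53.3  0.2]
```

Request:
arm_command(deltas="0 11 0 0 0 0 -1;0 11 0 0 0 0 -1;0 11 0 0 0 0 -1;0 11 0 0 0 0 -1;0 5 0 0 0 0 -1;0 0 0 0 0 0 -1;0 0 0 0 0 0 -1")

```text
clock: 4.12
tcp_pos: [0.5006, -0.2504, 0.0702]
tcp_rot: [0.555, -0.554, 0.439, -0.439]
force: [-0.8, -0.0, 0.0]
opening: 0.997
```

```bash
python3 - <<'E'
from h import *
plan([.5014,-.251,.072],.225)
E
```

```text
clk 4.12 tcp [ 500.6 -250.4   70.2] op 0.997 F [-0.8 -0.   0. ] j [-0.24  0.44  0.76  1.85 -0.36  0.99  0.9 ]
 yaw 0.232 tilt y [ 0.001  0.002 -1.   ]  rot(tool) [-0.002  0.007 -0.002]  shift now-axes mm [ 0.7 -1.8  0.6]  target-axes [ 0.7 -1.8  0.6]
```

Now close.

Request:
arm_command(deltas="0 0 0 0 0 0 1;0 0 0 0 0 0 1;0 0 0 0 0 0 1;0 0 0 0 0 0 1;0 0 0 0 0 0 1;0 0 0 0 0 0 1;0 0 0 0 0 0 1;0 0 0 0 0 0 1")

```text
clock: 4.78
tcp_pos: [0.502, -0.2509, 0.0722]
tcp_rot: [0.556, -0.553, 0.438, -0.44]
force: [0.3, 0.0, -0.2]
opening: 0.479
```

Request:
arm_command(deltas="0 -5 0 0 0 0 1;0 -15 0 0 0 0 1;0 -20 0 0 0 0 1;0 -20 0 0 0 0 1;0 -20 0 0 0 0 1;0 -20 0 0 0 0 1;0 -15 0 0 0 0 1;0 -5 0 0 0 0 1;0 0 0 0 0 0 1")

```text
clock: 5.53
tcp_pos: [0.4979, -0.2501, 0.1959]
tcp_rot: [0.554, -0.554, 0.441, -0.437]
force: [0.3, -0.2, -4.4]
opening: 0.299
```

```bash
python3 - <<'E'
from h import *
from bench import manip
t=g2w(.062,-.030);print(t)
plan([t[0],t[1],.18],GY)
f=manip.grab_frame("scene");cv2.imwrite("pics/scene2.png",cv2.resize(f["pixels"][:,:,::-1],(768,576)))
f=manip.grab_frame("top");cv2.imwrite("pics/top2.png",cv2.resize(f["pixels"][:,:,::-1],(768,576)))
E
```

```text
[ 0.60447549 -0.0215369 ]
clk 5.53 tcp [ 497.9 -250.1  195.9] op 0.299 F [ 0.3 -0.2 -4.4] j [-0.33  0.27  0.84  1.74 -0.22  1.23  0.8 ]
 yaw 0.231 tilt y [-0.004  0.004 -1.   ]  rot(tool) [ 0.003  0.179 -0.004]  shift now-axes mm [-198.    16.3  156.1]  target-axes [-222.7   15.9  118.4]
```

View pics/scene2.png

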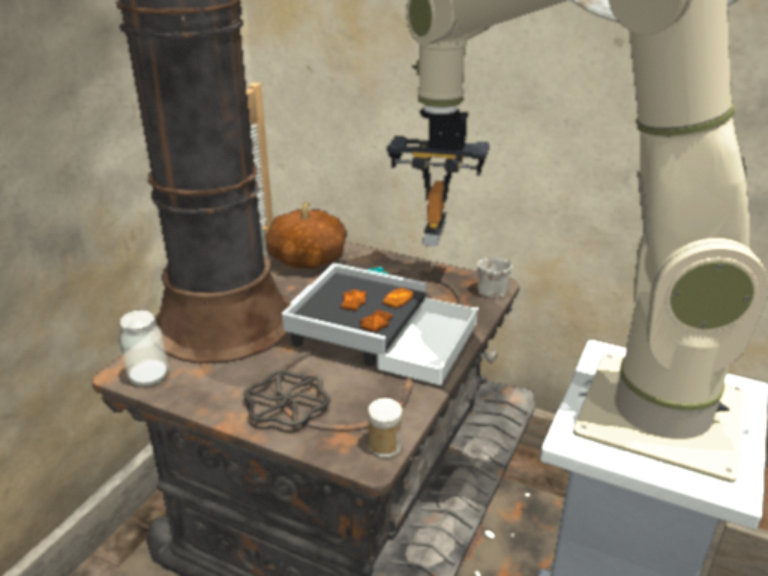

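View pics/top2.png

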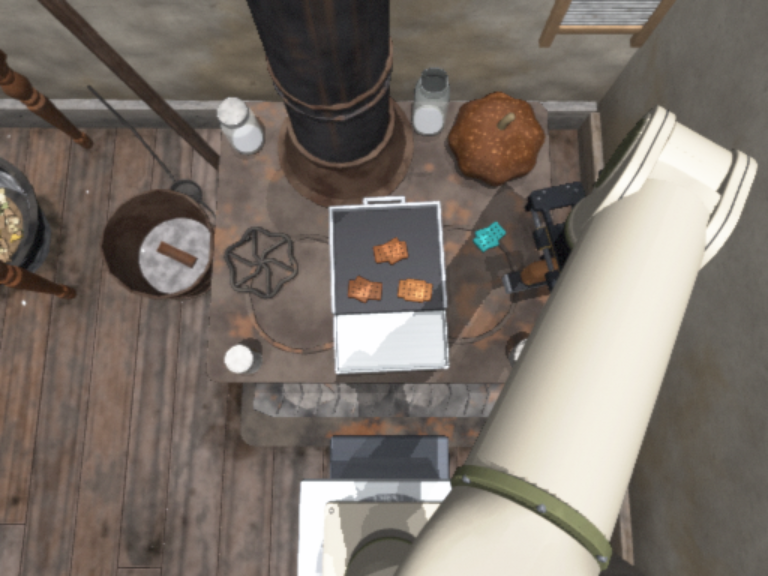

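Scraper held at (435,210) in the scene view. The opening corresponds to 26 mm, which matches the grip, and the measured weight is about 4 N. The pieces are undisturbed. Now I carry it over the plate's rear.

Request:
arm_command(deltas="-10 0 5 0 0.06 0 1;-20 0 12 0 0.06 0 1;-28 0 15 0 0.06 0 1;-30 0 16 0 0 0 1;-30 0 16 0 0 0 1;-30 0 16 0 0 0 1;-30 0 15 0 0 0 1;-22 0 12 0 0 0 1;-12 0 6 0 0 0 1;0 0 0 0 0 0 1")

```text
clock: 6.47
tcp_pos: [0.5914, -0.0217, 0.1795]
tcp_rot: [-0.503, 0.514, -0.498, 0.484]
force: [0.4, 0.9, -3.9]
opening: 0.3
```

```bash
python3 - <<'E'
from h import *
t=g2w(.062,-.030)
plan([t[0],t[1],.16],GY)
E
```

```text
clk 6.47 tcp [591.4 -21.7 179.5] op 0.3 F [ 0.4  0.9 -3.9] j [-0.63  0.38  0.75  1.65 -0.27  1.25  0.21]
 yaw 0.035 tilt y [-0.025  0.003 -1.   ]  rot(tool) [ 0.025 -0.017 -0.004]  shift now-axes mm [ 0.4 19.2 13.5]  target-axes [ 0.6 19.5 13. ]
```

Request:
arm_command(deltas="0 0 7 0.014 -0.008 -0.002 1;0 0 5 0.008 -0.006 0 1;0 8 0 0 0 0 1;0 8 0 0 0 0 1;0 5 0 0 0 0 1;0 0 0 0 0 0 1;0 0 0 0 0 0 1")

```text
clock: 7.05
tcp_pos: [0.6027, -0.0244, 0.1539]
tcp_rot: [-0.511, 0.511, -0.49, 0.487]
force: [0.8, 2.9, -0.7]
opening: 0.302
```

```bash
python3 - <<'E'
from h import *
t=g2w(.062,-.030)
plan([t[0],t[1],.130],GY)
from bench import manip
for n in("scene","top"):
    f=manip.grab_frame(n);cv2.imwrite(f"pics/{n}3.png",cv2.resize(f["pixels"][:,:,::-1],(768,576)))
    if n=="scene": cv2.imwrite(f"pics/{n}3c.png",cv2.resize(f["pixels"][150:280,160:360,::-1],None,fx=4,fy=4))
E
```

```text
clk 7.05 tcp [602.7 -24.4 153.9] op 0.302 F [ 0.8  2.9 -0.7] j [-0.61  0.42  0.74  1.66 -0.3   1.18  0.24]
 yaw 0.046 tilt y [-0.003  0.003 -1.   ]  rot(tool) [ 0.003 -0.006 -0.003]  shift now-axes mm [-2.7 23.9  2. ]  target-axes [-2.8 23.9  1.9]
```

View pics/scene3.png

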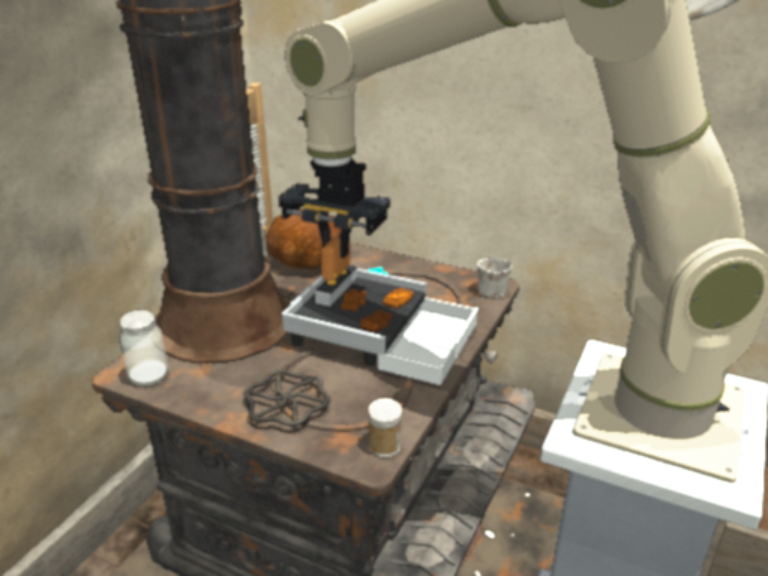

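View pics/top3.png

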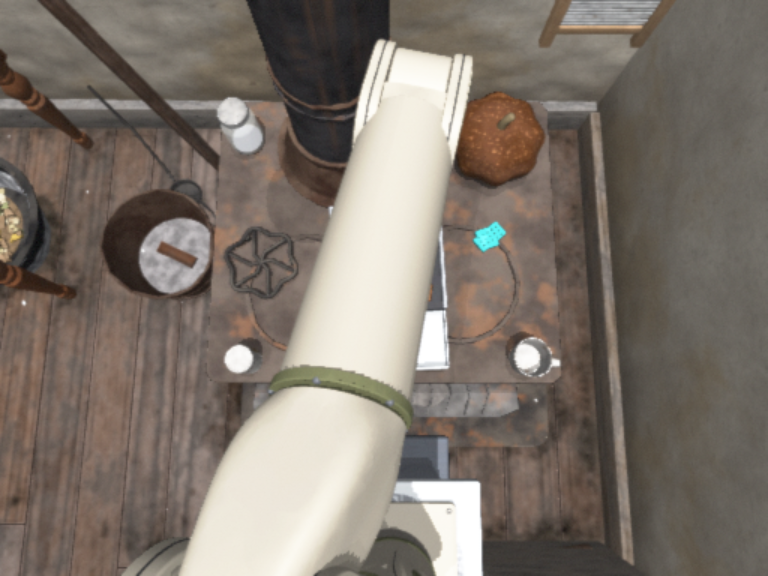

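```bash
python3 - <<'E'
from h import *
plan([0,0,0],GY)
from bench import manip
f=manip.grab_frame("scene");np.savez("pics/s3.npz",**f)
W=cloud(f);W=W
cv2.imwrite("pics/s3c.png",cv2.resize(f["pixels"][140:230,180:310,::-1],None,fx=6,fy=6,interpolation=cv2.INTER_CUBIC))
c,s=np.cos(GY),np.sin(GY)
d=W[...,:2]-G; gx=c*d[...,0]+s*d[...,1]; gy=-s*d[...,0]+c*d[...,1]; z=W[...,2]
m=(gx>.03)&(gx<.092)&(abs(gy)<.12)&(z>.062)&(z<.125)
for y0 in np.arange(-.1,.1,.01):
    k=m&(gy>=y0)&(gy<y0+.01)
    if k.sum()>3: print(round(y0,3),k.sum(),"z",np.round(np.percentile(z[k],[3,50,97]),4),"gx",np.round(np.percentile(gx[k],[3,97]),4))
print(manip.get_state()["force"],manip.get_state()["moment"])
E
```

```text
clk 7.15 tcp [602.7 -24.6 154. ] op 0.298 F [ 1.4  2.8 -4.6] j [-0.61  0.42  0.74  1.66 -0.3   1.18  0.24]
 yaw 0.046 tilt y [-0.003  0.002 -1.   ]  rot(tool) [ 0.003 -0.006 -0.003]  shift now-axes mm [ -51.9  156.2 -600.4]  target-axes [ -55.9  154.  -600.6]
-0.1 20 z [0.063  0.0693 0.0764] gx [0.0317 0.0464]
-0.09 16 z [0.0654 0.0759 0.0859] gx [0.0414 0.0582]
-0.08 18 z [0.0639 0.0838 0.0857] gx [0.0448 0.0585]
-0.07 26 z [0.0655 0.0845 0.1178] gx [0.044 0.057]
-0.06 33 z [0.0646 0.0866 0.1219] gx [0.0449 0.0555]
-0.05 34 z [0.0657 0.0854 0.1224] gx [0.0441 0.0565]
-0.04 34 z [0.0642 0.0845 0.1178] gx [0.0445 0.0592]
-0.03 27 z [0.0647 0.0842 0.122 ] gx [0.0446 0.0599]
-0.02 38 z [0.0649 0.0849 0.1233] gx [0.0319 0.0742]
-0.01 54 z [0.0641 0.0856 0.1212] gx [0.0336 0.0682]
-0.0 104 z [0.067  0.1065 0.1233] gx [0.0444 0.073 ]
0.01 37 z [0.0641 0.0843 0.0869] gx [0.0439 0.0751]
0.02 79 z [0.0633 0.0742 0.0854] gx [0.0459 0.0733]
0.09 20 z [0.0654 0.0713 0.0736] gx [0.0316 0.0882]
[ 0.98357327  3.18657287 -4.55669861] [ 0.74023253 -0.31905313  0.11275785]
```

View pics/s3c.png

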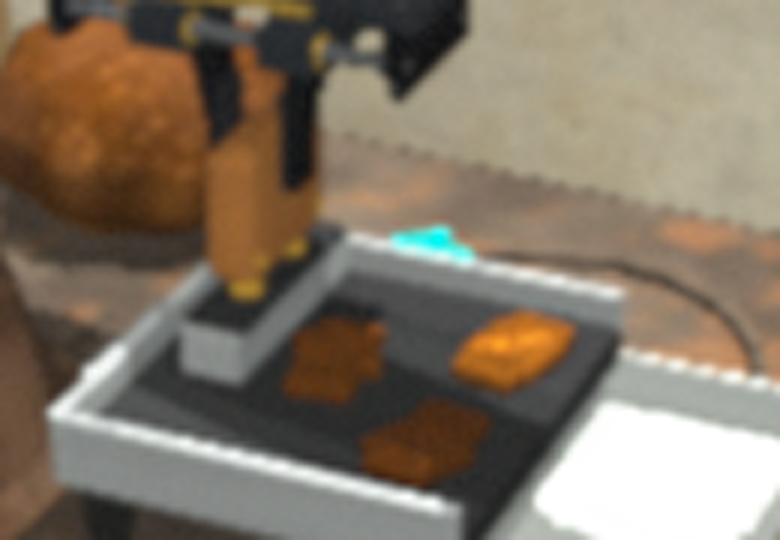

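The foot top is at z ≈ 85.5 mm, so its underside is at about 61.5 mm, already between the walls. The fingers closed fully only during the lift, so the grip is about 20 mm higher than planned (TCP about 92 mm above the foot), but it is still firm. There is a light side force on the right wall, so I'll shift to +y and lower.

Request:
arm_command(deltas="-4 0 1 0 0 0 1;0 2 0 0 0 0 1;0 0 0 0 0 0 1")

```text
clock: 7.45
tcp_pos: [0.6042, -0.0216, 0.1535]
tcp_rot: [-0.511, 0.511, -0.489, 0.488]
force: [-0.1, -0.3, -4.2]
opening: 0.296
```

```bash
python3 - <<'E'
from h import *
plan([.6043,-.0215,.150],GY)
E
```

```text
clk 7.45 tcp [604.2 -21.6 153.5] op 0.296 F [-0.1 -0.3 -4.2] j [-0.61  0.42  0.73  1.66 -0.3   1.18  0.24]
 yaw 0.045 tilt y [-0.001  0.001 -1.   ]  rot(tool) [ 0.001 -0.007 -0.001]  shift now-axes mm [-0.1  3.5  0.1]  target-axes [-0.1  3.5  0.1]
```

Side force gone. Lower to contact.

Request:
arm_command(deltas="0 2.5 0 0 0.004 0 1;0 2 0 0 0.003 0 1;0 0 0 0 0 0 1")

```text
clock: 7.7
tcp_pos: [0.6055, -0.0221, 0.1535]
tcp_rot: [0.51, -0.508, 0.491, -0.491]
force: [-0.2, 0.1, -3.6]
opening: 0.298
```

Request:
arm_command(deltas="0 2 0 0 0 0 1;0 0 0 0 0 0 1")

```text
clock: 7.87
tcp_pos: [0.6061, -0.023, 0.1531]
tcp_rot: [0.51, -0.508, 0.49, -0.491]
force: [0.1, -0.9, -3.9]
opening: 0.294
```

```bash
python3 - <<'E'
from h import *
t=g2w(-.106,-.030)
plan([t[0],t[1],.150],GY)
E
```

```text
clk 7.87 tcp [606.1 -23.  153.1] op 0.294 F [ 0.1 -0.9 -3.9] j [-0.61  0.42  0.74  1.66 -0.31  1.17  0.23]
 yaw 0.036 tilt y [ 0.004  0.002 -1.   ]  rot(tool) [-0.004 -0.016 -0.002]  shift now-axes mm [   1.2    2.4 -169.5]  target-axes [  -1.5    3.1 -169.5]
```

Request:
arm_command(deltas="-1 5 -1 -0.002 -0.015 0 1;0 4 0 0 0 0 1;0 0 0 0 0 0 1")

```text
clock: 8.12
tcp_pos: [0.6085, -0.0235, 0.1524]
tcp_rot: [0.516, -0.509, 0.485, -0.489]
force: [-0.4, 0.3, -4.5]
opening: 0.294
```

```bash
python3 - <<'E'
from h import *
t=g2w(-.106,-.030)
plan([t[0],t[1],.150],GY)
E
```

```text
clk 8.12 tcp [608.5 -23.5 152.4] op 0.294 F [-0.4  0.3 -4.5] j [-0.61  0.42  0.73  1.66 -0.31  1.17  0.25]
 yaw 0.051 tilt y [ 0.011  0.004 -1.   ]  rot(tool) [-0.011 -0.001 -0.004]  shift now-axes mm [  -2.     0.4 -171.9]  target-axes [  -2.2    2.4 -171.9]
```

Request:
arm_command(deltas="-1 6 -5 -0.011 0 0 1;0 4 0 0 0 0 1;0 0 0 0 0 0 1;0 0 0 0 0 0 1")

```text
clock: 8.45
tcp_pos: [0.6094, -0.0238, 0.1505]
tcp_rot: [0.518, -0.507, 0.484, -0.49]
force: [0.4, 0.4, -2.7]
opening: 0.293
```

```bash
python3 - <<'E'
from h import *
t=g2w(-.106,-.030)
plan([t[0],t[1],.150],GY)
E
```

```text
clk 8.45 tcp [609.4 -23.8 150.5] op 0.293 F [ 0.4  0.4 -2.7] j [-0.61  0.42  0.73  1.66 -0.31  1.16  0.25]
 yaw 0.05 tilt y [ 0.016  0.005 -1.   ]  rot(tool) [-0.016 -0.001 -0.005]  shift now-axes mm [  -2.3   -2.3 -172.8]  target-axes [  -2.5    0.5 -172.8]
```

Request:
arm_command(deltas="0 1 -6 -0.015 0 -0.004 1;0 1 -8 -0.01 0 0 1;0 1 -10 0 0 0 1;0 0 -10 0 0 0 1")

```text
clock: 8.78
tcp_pos: [0.5815, -0.025, 0.1499]
tcp_rot: [0.514, -0.512, 0.485, -0.489]
force: [5.0, 1.1, -0.2]
opening: 0.294
```

```bash
python3 - <<'E'
from h import *
t=g2w(-.106,-.030)
plan([t[0],t[1],.149],GY)
E
```

```text
clk 8.78 tcp [581.5 -25.  149.9] op 0.294 F [ 5.   1.1 -0.2] j [-0.64  0.37  0.75  1.73 -0.27  1.15  0.23]
 yaw 0.052 tilt y [ 0.005 -0.002 -1.   ]  rot(tool) [-0.005  0.     0.003]  shift now-axes mm [  -2.3    0.3 -144.9]  target-axes [  -2.3    0.9 -144.9]
```

The foot is sliding on the plate (Fx about 5 N, weight supported). Continuing the sweep.

Request:
arm_command(deltas="0 0.5 -12 0 0 0 1;-1 0.5 -12 0 0 0 1;-1 0.5 -12 0 0 0 1;0 0.5 -12 0 0 0 1;0 0.5 -12 0 0 0 1")

```text
clock: 9.2
tcp_pos: [0.5272, -0.0278, 0.1505]
tcp_rot: [0.518, -0.508, 0.479, -0.495]
force: [14.1, 1.3, 0.8]
opening: 0.3
```

```bash
python3 - <<'E'
from h import *
from bench import manip
t=g2w(-.106,-.030)
plan([t[0],t[1],.149],GY)
f=manip.grab_frame("scene")
cv2.imwrite("pics/s4c.png",cv2.resize(f["pixels"][130:260,180:330,::-1],None,fx=4.5,fy=4.5,interpolation=cv2.INTER_CUBIC))
E
```

```text
clk 9.2 tcp [527.2 -27.8 150.5] op 0.3 F [14.1  1.3  0.8] j [-0.73  0.21  0.78  1.89 -0.16  1.08  0.16]
 yaw 0.053 tilt y [ 0.026 -0.006 -1.   ]  rot(tool) [-0.025  0.     0.008]  shift now-axes mm [ -2.3  -0.8 -90.5]  target-axes [ -2.2   1.5 -90.5]
```

View pics/s4c.png

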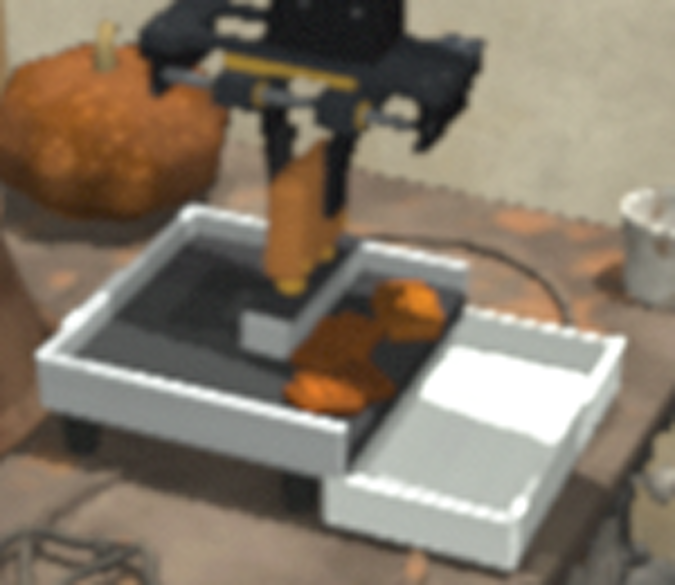

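```bash
cat >> h.py <<'E'
def look(tag,fx=6):
    from bench import manip
    f=manip.grab_frame("scene");W=cloud(f);px=f["pixels"];hsv=cv2.cvtColor(px,cv2.COLOR_RGB2HSV)
    c,s=np.cos(GY),np.sin(GY);d=W[...,:2]-G; gx=c*d[...,0]+s*d[...,1]; gy=-s*d[...,0]+c*d[...,1];z=W[...,2]
    m=(hsv[...,1]>110)&(hsv[...,0]<22)&(gx>-.2)&(gx<.095)&(abs(gy)<.1)&(z<.085)
    n,l,st,cc=cv2.connectedComponentsWithStats(m.astype(np.uint8))
    for i in range(1,n):
        if st[i,4]>15:
            k=l==i; print("blob px",np.round(cc[i]),st[i,4],"g mm centre",np.round([gx[k].mean()*1000,gy[k].mean()*1000]),"gx",np.round(np.percentile(gx[k],[2,98])*1000),"gy",np.round(np.percentile(gy[k],[2,98])*1000),"z",np.round(np.percentile(z[k],[2,50,98])*1000,1))
    cv2.imwrite(f"pics/{tag}.png",cv2.resize(px[130:260,180:330,::-1],None,fx=5,fy=4.5,interpolation=cv2.INTER_CUBIC))
    return f,gx,gy,z
E
python3 - <<'E'
from h import *
look("s5")
plan([0,0,0],GY)
E
```

```text
blob px [261. 207.] 579 g mm centre [-71.   9.] gx [-99. -41.] gy [-70.  78.] z [55.  65.6 68.8]
clk 9.3 tcp [525.6 -27.8 150.3] op 0.299 F [ 0.3 -0.6 10.1] j [-0.73  0.2   0.78  1.89 -0.16  1.09  0.16]
 yaw 0.052 tilt y [ 0.023 -0.005 -1.   ]  rot(tool) [-0.023  0.     0.007]  shift now-axes mm [ -56.2  138.  -526.7]  target-axes [ -55.1  150.3 -523.5]
```

The pieces are all flat (top at z ≈ 66) and none is jammed; the force is just foot pressure. I'll continue with less pressure.

Request:
arm_command(deltas="-1 -1 -10 -0.01 0 0.003 1;-1 0 -12 -0.01 0 0.003 1;0 0 -12 -0.004 0 0 1;0 0 -12 0 0 0 1")

```text
clock: 9.63
tcp_pos: [0.4785, -0.0291, 0.1502]
tcp_rot: [-0.512, 0.514, -0.486, 0.487]
force: [-2.3, 0.1, -4.7]
opening: 0.298
```

```bash
python3 - <<'E'
from h import *
t=g2w(-.106,-.030)
plan([t[0],t[1],.149],GY)
look("s6")
E
```

```text
clk 9.63 tcp [478.5 -29.1 150.2] op 0.298 F [-2.3  0.1 -4.7] j [-0.78  0.09  0.78  1.98 -0.06  1.1   0.09]
 yaw 0.053 tilt y [-0.    -0.004 -1.   ]  rot(tool) [0.    0.001 0.004]  shift now-axes mm [ -1.1   1.2 -41.8]  target-axes [ -1.    1.2 -41.8]
blob px [270. 212.] 520 g mm centre [-100.   13.] gx [-128.  -61.] gy [-67.  81.] z [33.7 64.7 68.3]
```

View pics/s6.png

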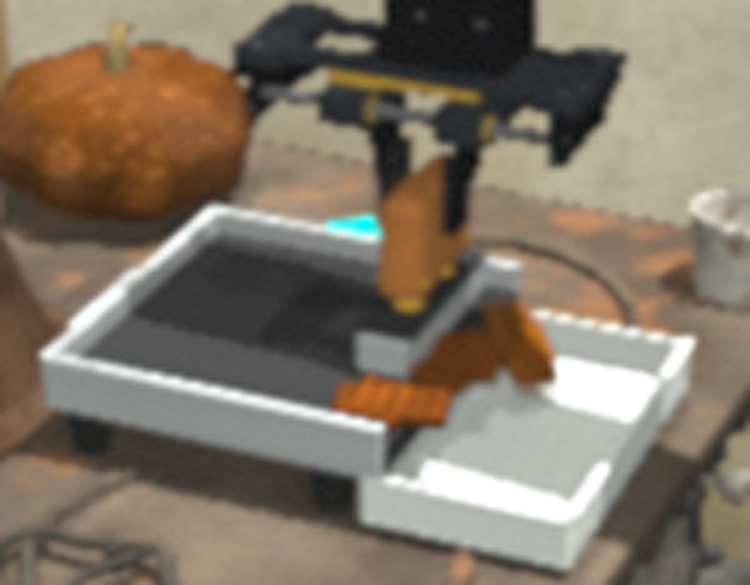

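The right piece at (515,345) is tipping over the edge, the middle one at (455,355) is following, and the left one at (395,398) is still on the plate. Finishing the sweep.

Request:
arm_command(deltas="-1 0 -11 0 0 0 1;0 0 -11 0 0 0 1;0 0 -11 0 0 0 1;0 0 -10 0 0 0 1;0 0 -4 0 0 0 1;0 0 0 0 0 0 1;0 0 0 0 0 0 1;0 0 0 0 0 0 1")

```text
clock: 10.35
tcp_pos: [0.424, -0.0326, 0.1468]
tcp_rot: [-0.51, 0.516, -0.487, 0.486]
force: [0.3, 0.8, -3.9]
opening: 0.298
```

```bash
python3 - <<'E'
from h import *
from bench import manip
t=g2w(-.01,.035)
plan([t[0],t[1],.19],GY)
print(w2g(manip.get_state()["tcp_pos"])*1000)
look("s7")
E
```

```text
clk 10.35 tcp [424.  -32.6 146.8] op 0.298 F [ 0.3  0.8 -3.9] j [-0.8  -0.08  0.75  2.11  0.07  1.1  -0.03]
 yaw 0.053 tilt y [-0.006 -0.006 -1.   ]  rot(tool) [0.007 0.001 0.006]  shift now-axes mm [-66.2 -44.3 108.6]  target-axes [-66.6 -43.2 108.8]
[-118.8430192   -31.62218113]
blob px [285. 199.] 33 g mm centre [-124.  -28.] gx [-129. -112.] gy [-67.  -1.] z [78.4 81.8 84.6]
blob px [274. 222.] 462 g mm centre [-120.   33.] gx [-179.  -61.] gy [-12.  81.] z [19.8 34.6 68.1]
```

View pics/s7.png

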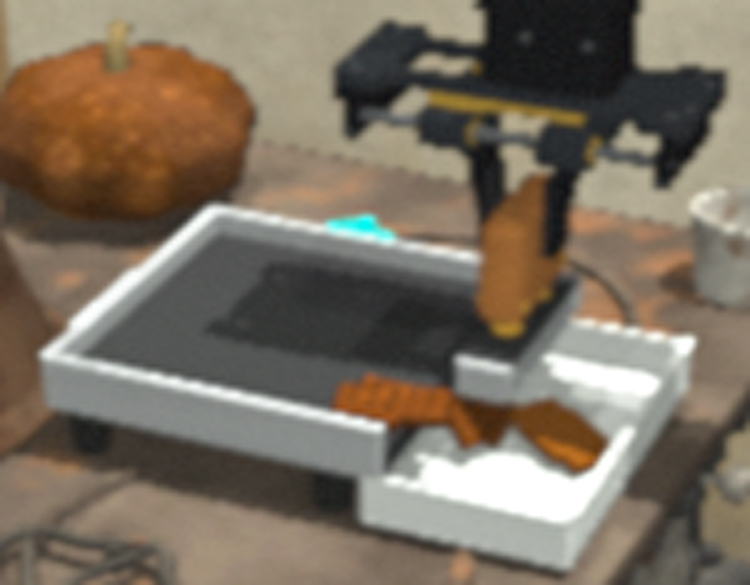

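Two pieces are in the tray, at about (480,420) and (565,435). The left one at (390,398) is still on the plate. I lift, go back behind the left piece, and sweep again.

Request:
arm_command(deltas="0 -10 0 0.003 0 0.003 1;0 -15 0 0.003 0 0.003 1;0 -12 0 0 0 0 1;-10 -5 12 0 0 0 1;-16 -3 20 0 0 0 1;-16 0 20 0 0 0 1;-14 0 18 0 0 0 1;-8 0 10 0 0 0 1;-2 0 4 0 0 0 1;0 0 0 0 0 0 1")

```text
clock: 11.23
tcp_pos: [0.5094, 0.0403, 0.1975]
tcp_rot: [-0.512, 0.514, -0.487, 0.487]
force: [0.0, -0.3, -4.4]
opening: 0.301
```

```bash
python3 - <<'E'
from h import *
t=g2w(-.03,.032)
plan([t[0],t[1],.16],GY)
look("s8")
E
```

```text
clk 11.23 tcp [509.4  40.3 197.5] op 0.301 F [ 0.  -0.3 -4.4] j [-0.85  0.12  0.73  1.85 -0.08  1.21 -0.04]
 yaw 0.052 tilt y [-0.002 -0.002 -1.   ]  rot(tool) [ 0.002 -0.     0.002]  shift now-axes mm [ 4.6 37.5 -0.2]  target-axes [ 4.7 37.5 -0.3]
blob px [273. 221.] 480 g mm centre [-115.   32.] gx [-179.  -62.] gy [-12.  80.] z [20.7 41.2 68.5]
```

View pics/s8.png

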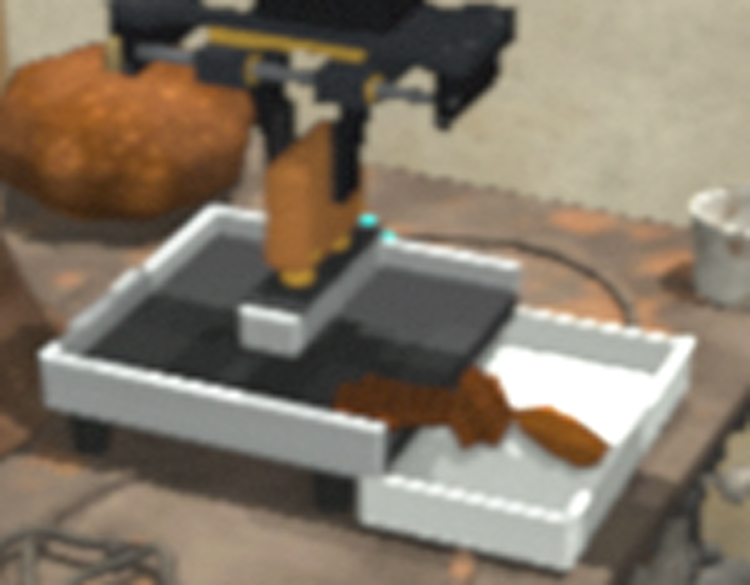

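Request:
arm_command(deltas="4 10 0 0 0 0 1;2 10 0 0 0 0 1;0 10 0 0 0 0 1;0 7 0 0 0 0 1;0 2 0 0 0 0 1;0 0 0 0 0 0 1")

```text
clock: 11.78
tcp_pos: [0.5058, 0.0294, 0.1538]
tcp_rot: [-0.51, 0.513, -0.489, 0.487]
force: [0.4, -0.1, -4.4]
opening: 0.296
```

```bash
python3 - <<'E'
from h import *
t=g2w(-.03,.032)
plan([t[0],t[1],.150],GY)
E
```

```text
clk 11.78 tcp [505.8  29.4 153.8] op 0.296 F [ 0.4 -0.1 -4.4] j [-0.82  0.16  0.74  1.91 -0.12  1.12  0.01]
 yaw 0.047 tilt y [-0.005 -0.001 -1.   ]  rot(tool) [ 0.005 -0.005  0.001]  shift now-axes mm [-6.   3.8  3.8]  target-axes [-6.   3.8  3.9]
```

Request:
arm_command(deltas="-3 4 -3 0.003 0 0 1;-1 2 -6 0 0 0 1;0 0 -10 0 0 0 1;0 0 -10 0 0 0 1;0 0 -10 0 0 0 1")

```text
clock: 12.2
tcp_pos: [0.4721, 0.0315, 0.1512]
tcp_rot: [0.514, -0.508, 0.485, -0.492]
force: [0.1, -0.8, -3.7]
opening: 0.293
```

```bash
python3 - <<'E'
from h import *
t=g2w(-.118,.032)
plan([t[0],t[1],.150],GY)
look("s9")
E
```

```text
clk 12.2 tcp [472.1  31.5 151.2] op 0.293 F [ 0.1 -0.8 -3.7] j [-0.86  0.05  0.73  2.01 -0.03  1.09 -0.08]
 yaw 0.045 tilt y [ 0.014 -0.001 -1.   ]  rot(tool) [-0.013 -0.007  0.001]  shift now-axes mm [ -1.8   0.5 -50.6]  target-axes [ -2.2   1.2 -50.6]
blob px [276. 223.] 448 g mm centre [-127.   37.] gx [-179.  -90.] gy [-11.  91.] z [21.1 47.2 67.9]
```

View pics/s9.png

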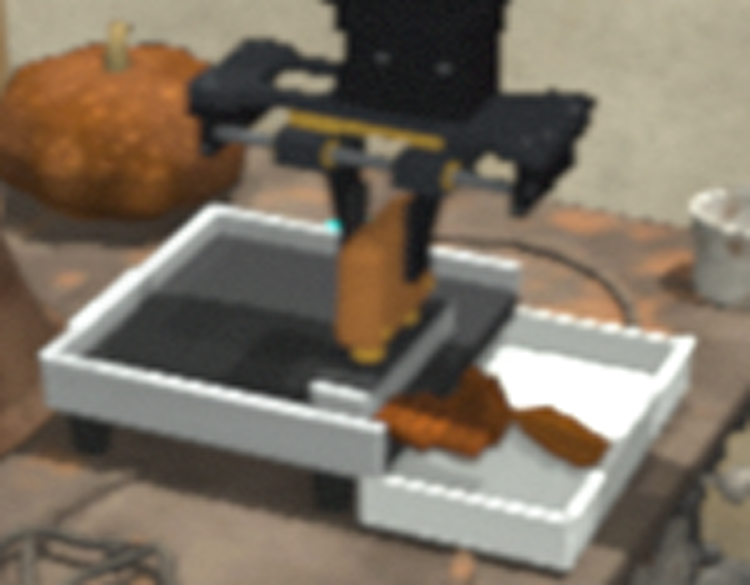

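Request:
arm_command(deltas="-1 0 -10 -0.008 -0.005 0 1;-1 0 -10 -0.005 0 0 1;0 0 -10 0 0 0 1;0 0 -10 0 0 0 1;0 0 -8 0 0 0 1;0 0 0 0 0 0 1;0 0 0 0 0 0 1;0 0 0 0 0 0 1")

```text
clock: 12.92
tcp_pos: [0.4208, 0.0332, 0.1515]
tcp_rot: [0.514, -0.511, 0.487, -0.487]
force: [0.2, -0.3, -3.8]
opening: 0.298
```

```bash
python3 - <<'E'
from h import *
t=g2w(-.118,.032)
plan([t[0],t[1],.150],GY)
look("s10")
E
```

```text
clk 12.92 tcp [420.8  33.2 151.5] op 0.298 F [ 0.2 -0.3 -3.8] j [-0.89 -0.1   0.68  2.11  0.07  1.1  -0.19]
 yaw 0.052 tilt y [ 0.003  0.004 -1.   ]  rot(tool) [-0.003 -0.    -0.004]  shift now-axes mm [2.2 1.5 0.5]  target-axes [2.2 1.5 0.5]
blob px [290. 226.] 157 g mm centre [-154.    8.] gx [-181. -121.] gy [-14.  26.] z [20.4 26.2 32. ]
blob px [288. 239.] 85 g mm centre [-174.   77.] gx [-190. -150.] gy [62. 91.] z [26.  37.1 43.5]
```

View pics/s10.png

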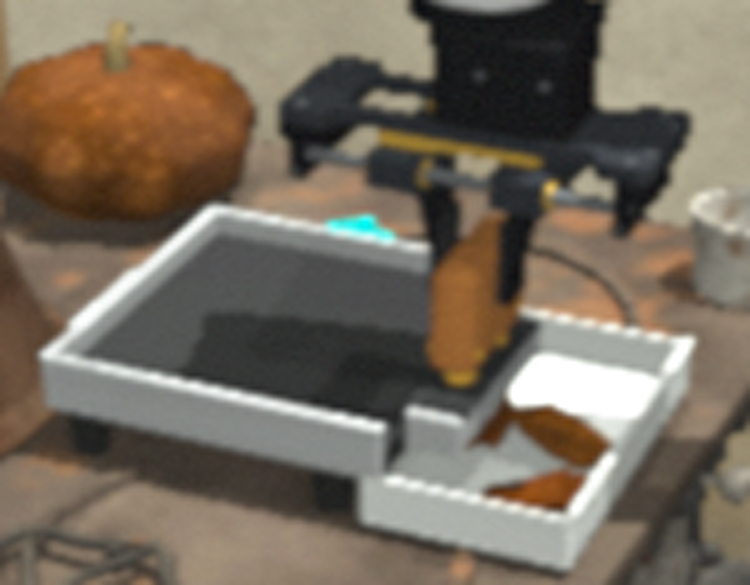

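All three appear to be in the tray: (490,425), (560,430) and (540,490). Lift and verify.

Request:
arm_command(deltas="0 -10 0 0 0 0 1;0 -18 0 0 0 0 1;0 -18 0 0 0 0 1;0 -18 0 0 0 0 1;-10 -10 10 0 0 0 1;-20 0 12 0 0 0 1;-24 0 14 0 0 0 1;-24 0 14 0 0 0 1;-24 0 14 0 0 0 1;-24 0 14 0 0 0 1")

```text
clock: 13.8
tcp_pos: [0.4987, 0.1622, 0.2374]
tcp_rot: [0.513, -0.507, 0.489, -0.49]
force: [-1.1, -0.9, -3.0]
opening: 0.294
```

```bash
python3 - <<'E'
from h import *
plan([.545,.2427,.20],GY)
look("s11")
E
```

```text
clk 13.8 tcp [498.7 162.2 237.4] op 0.294 F [-1.1 -0.9 -3. ] j [-0.97  0.1   0.62  1.77 -0.06  1.28 -0.3 ]
 yaw 0.04 tilt y [ 0.007  0.005 -1.   ]  rot(tool) [-0.007 -0.012 -0.005]  shift now-axes mm [-78.4  38.1  49.2]  target-axes [-78.   37.4  50.4]
blob px [282. 223.] 312 g mm centre [-133.   11.] gx [-181. -100.] gy [-15.  37.] z [20.3 29.5 48.6]
blob px [288. 239.] 75 g mm centre [-174.   78.] gx [-190. -150.] gy [63. 91.] z [26.3 37.  42.8]
```

View pics/s11.png

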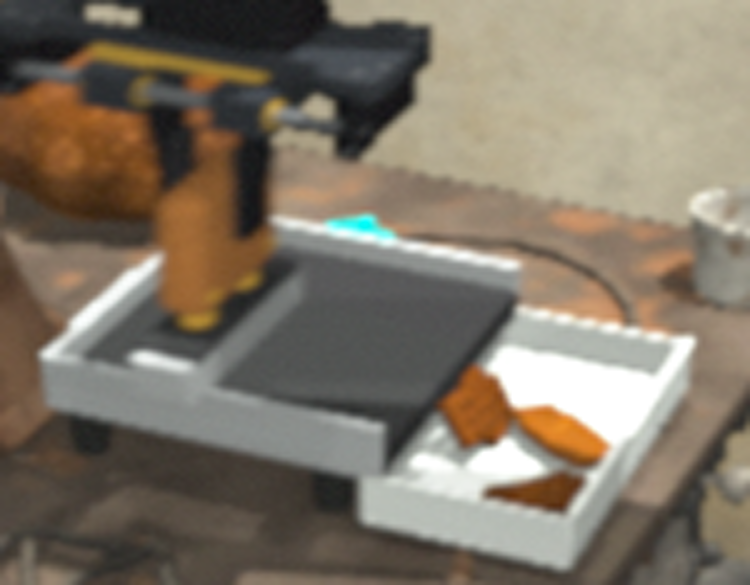

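The plate is clear and all three pieces are inside the tray at (475,405), (560,432) and (540,490), with every top below z = 49 mm. Now the trivet.

Request:
arm_command(deltas="-18 0 12 -0.004 -0.006 -0.002 1;-22 0 14 0 0 0 1;-22 0 14 0 0 0 1;-12 0 8 0 0 0 1;-3 0 2 0 0 0 1;0 0 0 0 0 0 1;0 0 0 0 0 0 1")

```text
clock: 14.43
tcp_pos: [0.549, 0.2565, 0.2386]
tcp_rot: [0.515, -0.514, 0.484, -0.486]
force: [-0.1, -1.2, -4.4]
opening: 0.299
```

```bash
python3 - <<'E'
from h import *
plan([.545,.2427,.16],GY)
E
```

```text
clk 14.43 tcp [549.  256.5 238.6] op 0.299 F [-0.1 -1.2 -4.4] j [-0.98  0.32  0.58  1.55 -0.18  1.33 -0.32]
 yaw 0.06 tilt y [ 0.003 -0.    -1.   ]  rot(tool) [-0.003  0.008  0.   ]  shift now-axes mm [13.5 78.6 -5.1]  target-axes [13.5 78.6 -4.7]
```

Request:
arm_command(deltas="6 14 -2 0 0 0 1;6 16 -2 0 0 0 1;0 16 0 0 0 0 1;0 16 0 0 0 0 1;0 12 0 0 0 0 1;0 4 0 0 0 0 1;0 0 0 0 0 0 1")

```text
clock: 15.02
tcp_pos: [0.5453, 0.2368, 0.1613]
tcp_rot: [0.515, -0.511, 0.485, -0.488]
force: [0.1, -0.3, -3.3]
opening: 0.294
```

```bash
python3 - <<'E'
from h import *
plan([.545,.2427,.114],GY)
from bench import manip
f=manip.grab_frame("scene");W=cloud(f);z=W[...,2]
m=(abs(W[...,0]-.545)<.03)&(abs(W[...,1]-.243)<.075)&(z>.03)&(z<.1)
print("ft pts",np.round(np.percentile(z[m],[5,25,50,75]),4), W[m].mean(0)); 
h,e=np.histogram(z[m],np.arange(.03,.1,.004));print(h)
cv2.imwrite("pics/s12.png",cv2.resize(f["pixels"][140:300,120:280,::-1],None,fx=3.7,fy=3.7,interpolation=cv2.INTER_CUBIC))
E
```

```text
clk 15.02 tcp [545.3 236.8 161.3] op 0.294 F [ 0.1 -0.3 -3.3] j [-0.95  0.35  0.57  1.68 -0.2   1.17 -0.27]
 yaw 0.053 tilt y [ 0.006  0.001 -1.   ]  rot(tool) [-0.006  0.001 -0.001]  shift now-axes mm [-5.9 47.3 -0.3]  target-axes [-6.  47.3 -0. ]
ft pts [0.071  0.0795 0.0909 0.0949] [0.53682803 0.25462281 0.08725291]
[  0   0   0   0   0   0   0   0   0  19  49  48  60  51  47  98 196]
```

View pics/s12.png

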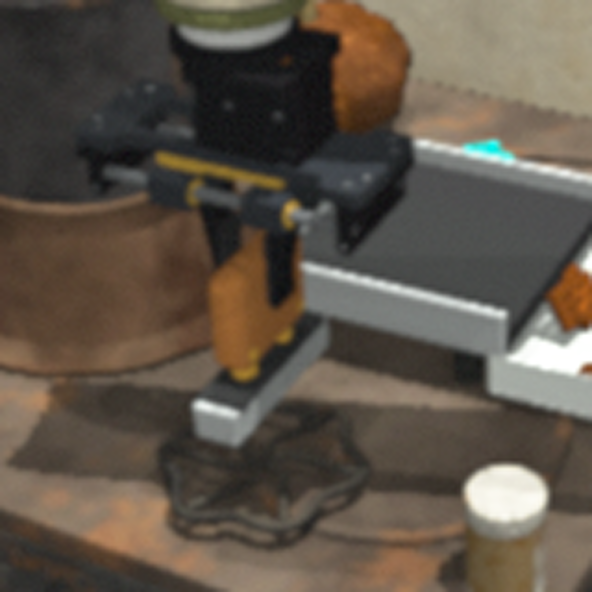

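Scraper is upright over the trivet, with the foot's near end at (225,425) and the trivet centre at (265,480). Its underside is at z ≈ 69 mm, so I lower it about 46 mm, then creep.

Request:
arm_command(deltas="-3 12 0 -0.005 0 0 1;-2 12 0 0 0 0 1;0 12 0 0 0 0 1;0 8 0 0 0 0 1;0 0 0 0 0 0 1;0 0 0 0 0 0 1")

```text
clock: 15.57
tcp_pos: [0.5463, 0.2433, 0.115]
tcp_rot: [0.515, -0.512, 0.486, -0.486]
force: [0.8, -0.0, -3.4]
opening: 0.296
```

```bash
python3 - <<'E'
from h import *
plan([.545,.2427,.112],GY)
E
```

```text
clk 15.57 tcp [546.3 243.3 115. ] op 0.296 F [ 0.8 -0.  -3.4] j [-0.94  0.41  0.55  1.71 -0.24  1.09 -0.26]
 yaw 0.054 tilt y [ 0.003  0.003 -1.   ]  rot(tool) [-0.003  0.002 -0.003]  shift now-axes mm [ 0.6  3.  -1.3]  target-axes [ 0.6  3.  -1.3]
```

Request:
arm_command(deltas="0 4 -1 -0.003 0 -0.002 1;0 3 0 0 0 0 1;0 0 0 0 0 0 1")

```text
clock: 15.82
tcp_pos: [0.5482, 0.2447, 0.1135]
tcp_rot: [0.516, -0.511, 0.486, -0.486]
force: [-0.7, -1.8, -3.5]
opening: 0.295
```

```bash
python3 - <<'E'
from h import *
plan([.545,.2427,.112],GY)
E
```

```text
clk 15.82 tcp [548.2 244.7 113.5] op 0.295 F [-0.7 -1.8 -3.5] j [-0.94  0.41  0.55  1.71 -0.24  1.08 -0.25]
 yaw 0.054 tilt y [ 0.005  0.005 -1.   ]  rot(tool) [-0.006  0.002 -0.005]  shift now-axes mm [ 1.8  1.5 -3.4]  target-axes [ 1.8  1.5 -3.3]
```

Request:
arm_command(deltas="1 5 -3 -0.005 0 -0.005 1;0 4 -1 0 0 0 1;0 0 0 0 0 0 1")

```text
clock: 16.07
tcp_pos: [0.5496, 0.245, 0.113]
tcp_rot: [0.518, -0.508, 0.485, -0.488]
force: [-1.0, 0.3, -3.9]
opening: 0.3
```

```bash
python3 - <<'E'
from h import *
plan([.545,.2427,.112],GY)
E
```

```text
clk 16.07 tcp [549.6 245.  113. ] op 0.3 F [-1.   0.3 -3.9] j [-0.94  0.41  0.55  1.71 -0.24  1.07 -0.26]
 yaw 0.053 tilt y [ 0.012  0.007 -1.   ]  rot(tool) [-0.012  0.001 -0.007]  shift now-axes mm [ 2.1  0.9 -4.7]  target-axes [ 2.1  1.  -4.7]
```

Request:
arm_command(deltas="2 7 -5 -0.015 0 -0.007 1;0 6 -3 -0.008 0 0 1;0 3 0 0 0 0 1;0 0 0 0 0 0 1")

```text
clock: 16.4
tcp_pos: [0.5511, 0.2451, 0.1104]
tcp_rot: [0.517, -0.508, 0.488, -0.486]
force: [-0.7, 0.7, -3.2]
opening: 0.298
```

```bash
python3 - <<'E'
from h import *
plan([.545,.2427,.112],GY)
look("s13")
E
```

```text
clk 16.4 tcp [551.1 245.1 110.4] op 0.298 F [-0.7  0.7 -3.2] j [-0.93  0.42  0.55  1.71 -0.25  1.07 -0.25]
 yaw 0.051 tilt y [ 0.008  0.011 -1.   ]  rot(tool) [-0.009 -0.001 -0.011]  shift now-axes mm [ 2.1 -1.7 -6.2]  target-axes [ 2.1 -1.6 -6.2]
blob px [282. 223.] 310 g mm centre [-134.   11.] gx [-180. -100.] gy [-15.  36.] z [19.9 29.8 49.6]
blob px [288. 239.] 79 g mm centre [-175.   77.] gx [-190. -150.] gy [61. 91.] z [25.2 37.3 42.9]
```

Request:
arm_command(deltas="1 6 -4 -0.01 0 -0.01 1;0 6 -2 0 0 -0.004 1;0 4 0 0 0 0 1;0 0 0 0 0 0 1")

```text
clock: 16.78
tcp_pos: [0.5539, 0.246, 0.1078]
tcp_rot: [0.518, -0.507, 0.485, -0.49]
force: [-0.7, -0.5, -4.9]
opening: 0.304
```

```bash
python3 - <<'E'
from h import *
plan([.545,.2427,.112],GY)
from bench import manip
f=manip.grab_frame("scene");W=cloud(f);z=W[...,2]
cv2.imwrite("pics/s14.png",cv2.resize(f["pixels"][140:300,120:280,::-1],None,fx=3.7,fy=3.7,interpolation=cv2.INTER_CUBIC))
m=(abs(W[...,0]-.547)<.025)&(W[...,1]>.287)&(W[...,1]<.31)&(z>.022)&(z<.06)
print(m.sum(),np.round(np.percentile(z[m],[5,25,50,75,95]),4))
E
```

```text
clk 16.78 tcp [553.9 246.  107.8] op 0.304 F [-0.7 -0.5 -4.9] j [-0.94  0.42  0.55  1.71 -0.25  1.06 -0.25]
 yaw 0.05 tilt y [ 0.016  0.007 -1.   ]  rot(tool) [-0.016 -0.002 -0.006]  shift now-axes mm [ 2.8 -4.4 -9. ]  target-axes [ 2.8 -4.2 -9. ]
186 [0.0233 0.031  0.0401 0.0453 0.0477]
```

View pics/s14.png

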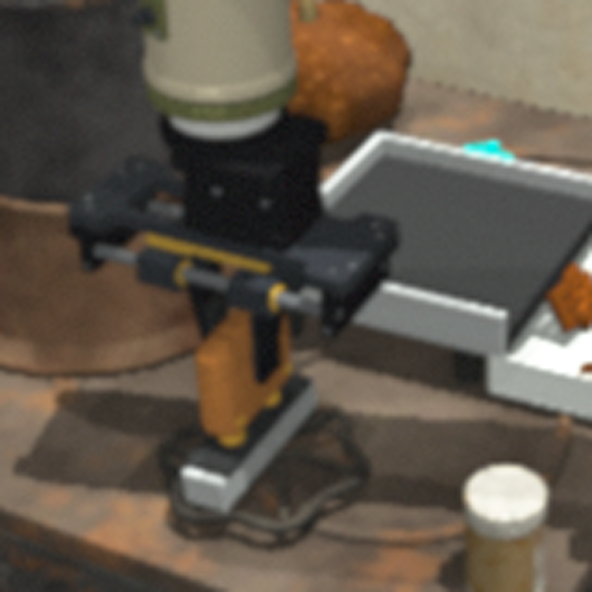

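Request:
arm_command(deltas="3 0 -9 -0.014 0 -0.006 1;0 0 -3 0 0 0 1;0 4 0 0 0 0 1;0 0 0 0 0 0 1")

```text
clock: 17.17
tcp_pos: [0.5443, 0.2428, 0.1068]
tcp_rot: [0.515, -0.509, 0.486, -0.489]
force: [0.5, -0.1, -4.2]
opening: 0.297
```

```bash
python3 - <<'E'
from h import *
plan([.545,.2427,.106],GY)
E
```

```text
clk 17.17 tcp [544.3 242.8 106.8] op 0.297 F [ 0.5 -0.1 -4.2] j [-0.94  0.41  0.55  1.73 -0.24  1.06 -0.26]
 yaw 0.049 tilt y [ 0.009  0.002 -1.   ]  rot(tool) [-0.009 -0.003 -0.002]  shift now-axes mm [0.2 0.8 0.6]  target-axes [0.2 0.8 0.6]
```

Centred; still hanging. Lower in 3 mm steps.

Request:
arm_command(deltas="0 5 -2 -0.008 0 0 1;0 3 -1 0 0 0 1;0 0 0 0 0 0 1")

```text
clock: 17.42
tcp_pos: [0.5439, 0.243, 0.1054]
tcp_rot: [0.515, -0.509, 0.488, -0.488]
force: [-0.2, -0.4, -3.5]
opening: 0.297
```

Request:
arm_command(deltas="0 5 -2 -0.006 0 0 1;0 4 -1 0 0 0 1;0 0 0 0 0 0 1")

```text
clock: 17.67
tcp_pos: [0.5446, 0.2435, 0.1039]
tcp_rot: [0.516, -0.507, 0.489, -0.487]
force: [-0.6, 0.3, -3.9]
opening: 0.296
```

```bash
python3 - <<'E'
from h import *
plan([.545,.2427,.106],GY)
E
```

```text
clk 17.67 tcp [544.6 243.5 103.9] op 0.296 F [-0.6  0.3 -3.9] j [-0.94  0.41  0.55  1.73 -0.25  1.05 -0.25]
 yaw 0.047 tilt y [ 0.007  0.012 -1.   ]  rot(tool) [-0.008 -0.005 -0.011]  shift now-axes mm [ 0.8 -2.1  0.4]  target-axes [ 0.8 -2.1  0.4]
```

```bash
python3 - <<'E'
from h import *
from bench import manip
f=manip.grab_frame("scene");W=cloud(f);z=W[...,2]
cv2.imwrite("pics/s15.png",cv2.resize(f["pixels"][210:290,140:240,::-1],None,fx=7,fy=7,interpolation=cv2.INTER_CUBIC))
s=(W[...,0]>.40)&(W[...,0]<.46)&(W[...,1]>.15)&(W[...,1]<.3)&(z<.02);print("stove",np.round(np.percentile(z[s],[10,50,90]),4))
r=(W[...,0]>.47)&(W[...,0]<.515)&(W[...,1]>.18)&(W[...,1]<.30);print("trivet front",np.round(np.percentile(z[r],[10,50,90,97]),4))
g=f["pixels"].astype(int)
for y0 in np.arange(.17,.32,.01):
    m=(abs(W[...,0]-.545)<.02)&(W[...,1]>y0)&(W[...,1]<y0+.01)&(z>.025)&(z<.06)
    if m.sum(): print(round(y0,3),m.sum(),np.round(np.percentile(z[m],[10,50,90]),4))
plan([.545,.2427,.106],GY)
E
```

```text
stove [-0.2446 -0.1158 -0.0008]
trivet front [-0.1756  0.2629  0.4855  0.5064]
0.18 13 [0.0286 0.0346 0.0475]
0.19 30 [0.0301 0.0448 0.0482]
0.2 29 [0.0321 0.0464 0.0481]
0.21 27 [0.0299 0.0435 0.0486]
0.22 30 [0.0296 0.0457 0.0497]
0.23 32 [0.0307 0.0447 0.0477]
0.24 31 [0.0312 0.0453 0.0483]
0.25 29 [0.0306 0.0455 0.0478]
0.26 39 [0.0282 0.0461 0.052 ]
0.27 64 [0.0347 0.0466 0.05  ]
0.28 54 [0.0328 0.0459 0.048 ]
0.29 79 [0.0322 0.0431 0.0471]
0.3 53 [0.027  0.0333 0.0413]
clk 17.72 tcp [544.7 243.5 103.6] op 0.294 F [-1.5 -0.5 14. ] j [-0.94  0.41  0.55  1.73 -0.25  1.05 -0.25]
 yaw 0.047 tilt y [ 0.008  0.011 -1.   ]  rot(tool) [-0.008 -0.005 -0.011]  shift now-axes mm [ 0.8 -2.4  0.3]  target-axes [ 0.8 -2.4  0.3]
```

View pics/s15.png

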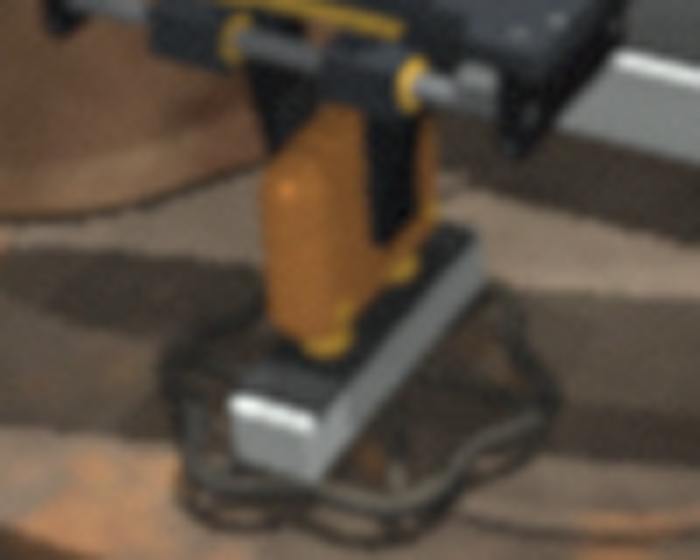

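The foot top stays at z ≈ 46 mm while the TCP went lower, and Fz is now +14 N, so the scraper stands on the trivet. I ease off slightly and release.

Request:
arm_command(deltas="0 -1.5 0 0 0 0 1;0 0 0 0 0 0 0;0 0 0 0 0 0 -1;0 0 0 0 0 0 -1;0 0 0 0 0 0 -1;0 0 0 0 0 0 -1;0 0 0 0 0 0 -1;0 0 0 0 0 0 -1;0 0 0 0 0 0 -1;0 0 0 0 0 0 -1")

```text
clock: 18.55
tcp_pos: [0.5412, 0.2432, 0.1003]
tcp_rot: [0.514, -0.51, 0.489, -0.486]
force: [-0.1, -0.4, -0.1]
opening: 0.897
```

Request:
arm_command(deltas="0 0 0 0 0 0 -1;0 0 0 0 0 0 -1;0 0 0 0 0 0 -1;0 0 0 0 0 0 -1;0 0 0 0 0 0 -1")

```text
clock: 18.97
tcp_pos: [0.5413, 0.2433, 0.1005]
tcp_rot: [0.514, -0.51, 0.489, -0.486]
force: [-0.8, -0.2, 0.2]
opening: 1.0
```

```bash
python3 - <<'E'
from h import *
plan([.545,.2427,.2],GY)
E
```

```text
clk 18.97 tcp [541.3 243.3 100.5] op 1.0 F [-0.8 -0.2  0.2] j [-0.94  0.41  0.55  1.74 -0.25  1.05 -0.25]
 yaw 0.049 tilt y [ 0.001  0.007 -1.   ]  rot(tool) [-0.002 -0.003 -0.007]  shift now-axes mm [  0.  -99.5   3.8]  target-axes [  0.8 -99.5   3.7]
```

Open and clear. Straight up, then aside towards +y to leave the view free.

Request:
arm_command(deltas="0 -8 1 0 0 0 -1;0 -14 1 0 0 0 -1;0 -16 0 0 0 0 -1;0 -16 0 0 0 0 -1;0 -20 0 0 0 0 -1;0 -20 0 0 0 0 -1;0 -20 0 0 0 0 -1;0 -10 0 0 0 0 -1;0 0 0 0 0 0 -1")

```text
clock: 19.72
tcp_pos: [0.5433, 0.2414, 0.2336]
tcp_rot: [0.514, -0.51, 0.489, -0.487]
force: [-1.1, 0.1, -1.0]
opening: 0.997
```

Request:
arm_command(deltas="20 0 -5 0 0 0 -1;34 0 -10 0 0 0 -1;34 0 -10 0 0 0 -1;34 0 -10 0 0 0 -1;34 0 -10 0 0 0 -1;34 0 -10 0 0 0 -1;34 0 -10 0 0 0 -1;34 0 -10 0 0 0 -1;34 0 -5 0 0 0 -1;10 0 0 0 0 0 -1")

```text
clock: 20.55
tcp_pos: [0.472, -0.0723, 0.2235]
tcp_rot: [0.515, -0.513, 0.488, -0.483]
force: [0.3, -0.7, 0.5]
opening: 0.999
```

Request:
arm_command(deltas="34 0 -5 0 0 0 -1;34 0 -5 0 0 0 -1;34 0 0 0 0 0 -1;34 0 0 0 0 0 -1;15 0 0 0 0 0 -1;0 0 0 0 0 0 -1;0 0 0 0 0 0 -1;0 0 0 0 0 0 -1")

```text
clock: 21.22
tcp_pos: [0.4654, -0.2332, 0.2171]
tcp_rot: [-0.513, 0.513, -0.491, 0.483]
force: [-0.2, -0.3, -1.4]
opening: 0.997
```

```bash
python3 - <<'E'
from h import *
from bench import manip
plan([.545,.2427,.2],GY)
f,_,_,_=look("s16")
cv2.imwrite("pics/scene16.png",cv2.resize(f["pixels"][:,:,::-1],(768,576)))
f=manip.grab_frame("top");W=cloud(f);z=W[...,2]
cv2.imwrite("pics/top16.png",cv2.resize(f["pixels"][:,:,::-1],(768,576)))
def b(u0,u1,v0,v1):
    m=np.zeros(z.shape,bool);m[v0:v1,u0:u1]=1;return m
for n,m in(("grip",b(130,220,130,215)&(z>.112)&(z<.14)),("foot",b(130,220,130,215)&(z>.036)&(z<.052)),("cup",b(335,380,220,255)&(z>.05)&(z<.07)),("tin",b(145,178,225,255)&(z>.06)&(z<.08))):
    if m.sum(): print(n,m.sum(),np.round(np.median(z[m]),4),*rect(W[m][:,:2]))
E
```

```text
clk 21.22 tcp [ 465.4 -233.2  217.1] op 0.997 F [-0.2 -0.3 -1.4] j [-0.5   0.17  0.98  1.8  -0.15  1.26  0.57]
 yaw 0.053 tilt y [-0.009  0.007 -1.   ]  rot(tool) [ 0.008  0.001 -0.007]  shift now-axes mm [-470.9   19.8  104.7]  target-axes [-471.1   17.1  104.3]
blob px [282. 223.] 322 g mm centre [-133.   10.] gx [-180. -100.] gy [-16.  38.] z [20.3 29.6 50.1]
blob px [288. 239.] 77 g mm centre [-174.   77.] gx [-190. -150.] gy [62. 90.] z [24.7 36.8 42.7]
grip 309 0.1212 [543.  238.6] [26.3 76.3] 1.6
foot 241 0.046 [543.  240.1] [ 31.9 119.3] 3.9
cup 50 0.0586 [ 371.  -238.7] [40.1 65.4] 63.3
tin 297 0.0694 [360.8 259.5] [47.8 46.3] 89.8
```

View pics/scene16.png

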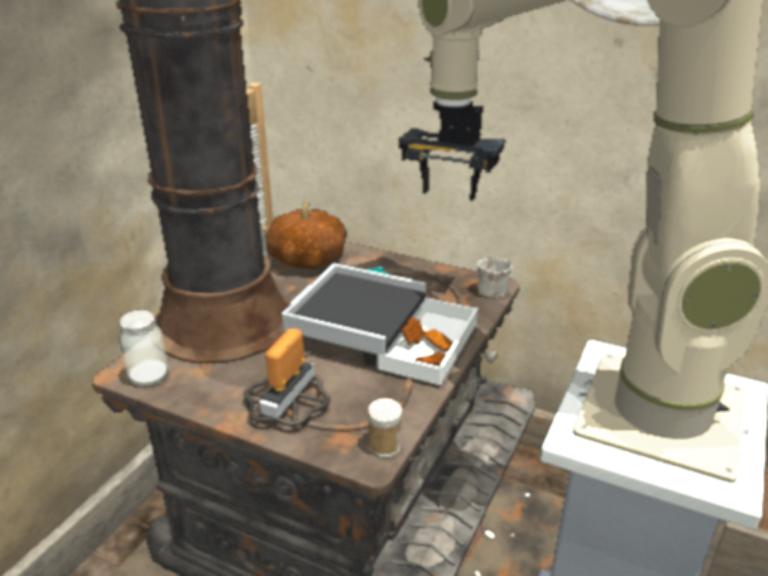

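View pics/top16.png

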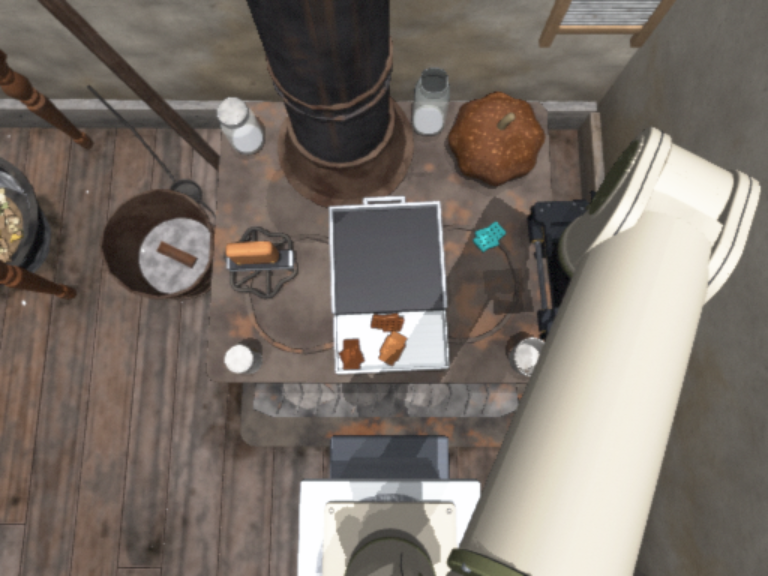

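The top view shows the plate empty and the three brown pieces in the tray at (387,322), (351,353) and (392,348). The scraper stands on the trivet at (260,256), with its centre about 3 mm from the trivet's. The tins are where they were, and the arm is free. Handing in.

```bash
python3 -c "
from bench import manip
s=manip.get_state();print(s['clock'],abs(s['joint_vel']).max());print(manip.sign_off())"
```

```text
21.3167 0.006850541836061189
the job is handed in; nothing more can be done
None
```

The job is handed in at about 21 s. All three pieces are in the catch tray, and the scraper stands released on the trivet. No verdict is reported, so what follows is from my own last checks.

**What I did:** I took the scraper by its grip and set it on the plate behind the pieces. One sweep at griddle y ≈ -30 mm took the right and middle pieces. A second at y ≈ +30 mm took the left one. I then set the scraper on the trivet, released it and moved the arm clear.

**Last checks:**
- **Pieces:** All lie within griddle x -190 to -100 mm and y -16 to +91 mm. The highest point seen is about 50 mm. One leans near the plate edge.
- **Scraper:** Its foot centre is about 3 mm from the trivet's. The foot top is at z ≈ 46 mm, so the underside is about 22 mm up (20 expected). It looked upright in both views, and the grip and foot centres agree within 2 mm.
- **Bystanders:** The spice tin is within 1 mm of its start. The cup was half hidden by the arm in the last top view, so its fitted centre disagreed (about 14 mm). In the scene view it stands where it was.

**What went less than smoothly:**
- The fingers were still closing when I lifted, so the grip was about 20 mm higher than planned.
- The foot rubbed the right wall lightly, at about 3 N.
- On the trivet the scraper slid up a little in the fingers before I noticed it was already standing.

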